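Counterbalance a cutter block with spacer rings

ROBOT

A 6-joint arm with a two-finger parallel gripper is mounted at the origin on a cart in front of the work surface, level with it; the furniture and walls round the work are solid. World frame = base frame: x ahead of the robot, y to its left, z up, the work surface at z = 0. Lengths are in m, angles in degrees, forces in N, time in s.
With the tool pointing down it reaches from about 0.4 to 0.825 m from the base axis. Payload 7 kg.
Tool frame: the origin (TCP) lies on the centre line of the jaws, within the pads' length; the fingertips stand r.tip_reach ahead of it and the grasp point (between the pads) is the TCP (r.tip_reach is the distance from the TCP to the fingertips, in m); z points along the fingers, y is the line along which they close (so a half turn about z gives the same grasp; the last joint's range is limited). The gripper opens to 88 mm and grips with 3 to 60 N. Pads are 19 mm wide; open, the fingers measure 130 mm over their backs; the gripper's body (78 mm by 193 mm) begins 47 mm behind the grasp point.
Start: joints at [86.866, 20.546, 0.682, 0, -70.136, -16.507], TCP at [0.227, 0.636, 0.246] pointing down, gripper open.
Joint ranges: [-176.03, 176.03], [-82.01, 121.73], [-58.28, 71.71], [-173.87, 95.51], [-174.79, -0.11], [-173.66, 173.66]. Speed limits (degrees/s): [136.94, 136.94, 172.46, 180, 180, 180].

INTERFACE

Orientations are given as [roll, pitch, yaw] about the fixed x, y, z axes, in that order (R = Rz(yaw) Ry(pitch) Rx(roll)).
In Python, from plant import sensors, cams, r gives the robot as it stands.
- The arm moves only by the tool drive_tool, never from a script. Its argument "rows" is a list of rows, each an object of numbers: "fingers": the gripper's target within -1 to 1 (fully open at 1, half-way at 0, shut at -1); "x", "y", "z": the shift along the tool's x, y, z in m; "spin": the turn about the tool's z in rad. A call has 1 to 10 rows; each row is the pose to reach, as a shift and turn from the pose commanded when the call began, along the tool's axes at that moment; what a row does not reach only later rows make up. A row lasts 1/8 s, in which the tool goes at most 62.5 mm and 10.7 degrees, less where a joint would pass 70% of its speed; a pose out of reach is approached as far as the arm can. A call with a gripper value outside its range is refused whole. The fingers move at their own pace and stop on an object; "newtons" is the grip in N (left out, the last holds). Time passes only in rows, so rows that repeat a pose let the fingers close. It gives the time, the measured TCP pose, the force, the opening and the grip force at its end, in the units of the state.
- sensors.get_state(): the state, without advancing time (a new reading comes with each control period).
- cams.capture(name): name is "scene" or "top" or "wrist"; returns a dict with "pixels" (420x560x3 uint8, red, green, blue), "intrinsics" (3x3 intrinsics, pixels), "eye" and "orientation" of the camera in the world; the wrist camera has in their place "T_tool_cam" (4x4, takes a point from camera to tool coordinates, whose origin is the TCP and whose axes are the flange's). Camera axes: x right, y up, looking along -z (the intrinsics and any distortion apply to the point x, -y, -z); pixel columns grow to the right and rows downward; lengths in m; the calibration is good to about 2 mm. The wrist camera is an equidistant fisheye: a pixel r from the principal point sees the ray r / f radians off the axis. A picture is of the moment at which its call begins: read the wrist's pose just before it. There is no depth.
- r.close_job(): hands the job in; it is judged then, once.
The state is a dict: "time_s": time; "joints": joint angles; "qd": joint speeds; "joint_torque": joint torques, N m; "tcp_pos": TCP position; "eef_rot": TCP orientation; "contact_force": force on the tool from outside, world axes, zero at the start; "moment": the same for the moment, N m; "gripper_width": finger opening in m; "gripper_force": force on a finger pad.
Only numpy, scipy, OpenCV 4.12 (cv2) and the standard library are available. Lean on these libraries where they do the work, as an engineer would, in place of code of your own. Each camera call takes 0.05 s, during which the arm holds its last target. There are 200 camera calls.

TASK

The cutter block sits on the left pan of the knife balance. Gently lay spacer rings, one on another, flat and centred on the empty right pan until the beam floats level, with its pointer inside the middle band of the dial; take off any that prove too much. Rings that are not needed are left on the machine table, and the other things stay where they are.

Things in the scene. Friction and masses are not known exactly. Their poses are not given: they have to be found in the camera images.
- balance: knife balance with a grey fixed stand, base 110 x 130 mm; origin under the centre of its base on the table, z up, y along the level beam towards the left (load) pan, -x towards the pointer and dial at its front. The beam pivots 115 mm up, about x, and carries a round steel pan 100 mm to each side. The stand's top is 124 mm up
- beam (a joint): beam tilt, rad: 0 level, negative while the cutter block's side is down (rings too light), positive while the ring pan is down (too heavy); stops at -0.2 and 0.2. Between the stops 100 g of difference between the pans tilts it 0.12 rad. The dial's middle band is -0.075 to 0.075. It settles within 1 s; where on the pan a ring lies makes no difference
- load_pan_top (a point): centre of the upper face of the left pan, 100 mm across. The plain dark cutter block (90 mm across, 42 mm high) is fixed on it; its mass is unknown, 180 to 640 g. Both pans stay horizontal as the beam tilts
- ring_pan_top (a point): centre of the upper face of the empty right pan, a flat steel disc 84 mm across and 4 mm thick without a rim; it is 139 mm above the table when level and goes 20 mm higher or lower with the beam
- thin_ring: thin turned steel spacer ring, 60 mm across, 10 mm high, 100 g; origin at the centre of its underside, z up, flat on the table. In every case some choice of the three rings brings the beam level; each may be stacked on any other
- mid_ring: turned steel spacer ring, 60 mm across, 20 mm high, 200 g; origin at the centre of its underside, z up, on the table (whose far part, beyond the front slot, is 1 mm higher than z = 0)
- tall_ring: tall turned steel spacer ring, 54 mm across, 30 mm high, 300 g; origin at the centre of its underside, z up, on the table. All three are pale and unmarked, told apart by height, and change places from start to start
- pencil: red flat carpenter's pencil, 118 mm long, 8 mm high; origin at the centre of its underside, length along y; leave alone
- hexkey: black hex key, 124 x 49 mm, 8 mm thick; origin at the centre of its underside, length along y; leave alone
- tape: yellow tape measure, 36 x 78 x 61 mm; origin at the centre of its underside; leave alone
- setting_block: pale metal setting block with a black knob, 40 x 60 x 46 mm; origin at the centre of its underside; leave alone
- oil_can: brass oil can, 72 mm across, 165 mm high; origin at the centre of its underside; leave alone
- offcut: pine offcut, 60 x 75 x 22 mm; origin at the centre of its underside; leave alone

How it is judged (in metres and radians):
At the end, for the whole second after the job is handed in: the beam is at rest within 0.075 rad of level; every ring either lies flat on the right pan, its centre within 30 mm of the pan's, or lies on the machine table; all at rest (value of joint beam between -0.075 and 0.075 rad and velocity of joint beam between -0.05 and 0.05 rad/s and ((horizontal distance between thin_ring and ring_pan_top below 0.03 m and height (world z) of thin_ring above 0.09 m and angle between thin_ring's own z axis and vertical below 0.12 rad) or height (world z) of thin_ring between -0.02 and 0.04 m) and ((horizontal distance between mid_ring and ring_pan_top below 0.03 m and height (world z) of mid_ring above 0.09 m and angle between mid_ring's own z axis and vertical below 0.12 rad) or height (world z) of mid_ring between -0.02 and 0.04 m) and ((horizontal distance between tall_ring and ring_pan_top below 0.03 m and height (world z) of tall_ring above 0.09 m and angle between tall_ring's own z axis and vertical below 0.12 rad) or height (world z) of tall_ring between -0.02 and 0.04 m) and linear speed of each of thin_ring, mid_ring, tall_ring below 0.03 m/s); the robot touches nothing.
It fails at once if one of the other things (pencil, hex key, tape, setting block, oil can, offcut) is moved more than 25 mm (distance of any of pencil, hexkey, tape, setting_block, oil_can, offcut from where it was at the start of the episode above 0.025 m).
It fails at once if a ring is dropped or pressed hard on the pan or on another ring (over 40 N) (contact force between any of thin_ring, mid_ring, tall_ring and balance above 40 N or contact force between any of thin_ring, tall_ring and mid_ring above 40 N or contact force between any of thin_ring, mid_ring and tall_ring above 40 N or contact force between any of mid_ring, tall_ring and thin_ring above 40 N).
It also fails if it takes over 72 s, if anything falls off the work surface, if the arm or the gripper's body presses on something with over 40 N, if the wrist force passes 120 N, or if a joint passes its speed limit or range.

## Working session

There is one attempt and no reset: what is moved stays moved. The work goes in short steps, Python scripts to look and compute and a tool call to move; the robot and the scene stay as the last step left them, time stands still between calls to the robot, and variables do not carry over. Pictures are saved under pics/ and viewed, at most 10 in all, crops included, and the job is handed in when it is done.

Besides the shell and the picture viewer there is one more tool, called after "Request:" by a JSON object that holds its "fn" and its "kwargs", one argument or row to a line. drive_tool: Moves the arm, as the interface text tells. Its arguments: {"type":"object","properties":{"rows":{"type":"array"},"newtons":{"type":"number"}},"required":["rows"]}

```bash
mkdir -p pics; ls
python3 - <<'E'
from plant import sensors,cams,r
import cv2,pickle
s=sensors.get_state();print(s, r.tip_reach)
d={}
for n in("scene","top"):
    c=cams.capture(n);d[n]=c;cv2.imwrite(f"pics/{n}0.png",cv2.resize(c["pixels"][:,:,::-1],(800,600),interpolation=cv2.INTER_CUBIC));print(n,c["intrinsics"],c["eye"],c["orientation"],[k for k in c])
pickle.dump(d,open("c0.pkl","wb"))
E
```

```text
pics
{'time_s': 0.0, 'joints': array([ 8.68665123e+01,  2.05907934e+01,  6.35616717e-01, -1.94281620e-02,
       -7.01372150e+01, -1.65083105e+01]), 'qd': array([-0.05899641, -0.06821903, -0.11224113, -0.0358837 ,  0.00931764,
       -0.08408598]), 'joint_torque': array([ 2.71109166e-03, -5.82714236e+01,  2.93059194e+01,  6.99727759e+00,
        6.92254049e-03, -1.33643566e-04]), 'tcp_pos': array([0.22675136, 0.63529676, 0.24464609]), 'eef_rot': array([ 1.79906227e+02, -8.74485856e-03, -1.96484069e+01]), 'contact_force': array([ 0.5664609 ,  0.45500618, -0.25451514]), 'moment': array([ 0.04380552,  0.0100993 , -0.03347555]), 'gripper_force': 0.0, 'gripper_width': 0.08761344747892894} 0.019
scene [[433.18585373   0.         280.46542002]
 [  0.         433.18585373 211.29422848]
 [  0.           0.           1.        ]] [0.3184829  0.49196907 0.75854116] [  41.8339915    -0.6663126  -151.43203674] ['pixels', 'intrinsics', 'eye', 'orientation']
top [[468.78632023   0.         281.69732564]
 [  0.         468.78632023 214.1109946 ]
 [  0.           0.           1.        ]] [ 0.40726566 -0.02856382  1.02936463] [  9.37031112  -0.40144042 -90.84956781] ['pixels', 'intrinsics', 'eye', 'orientation']
```

View pics/scene0.png

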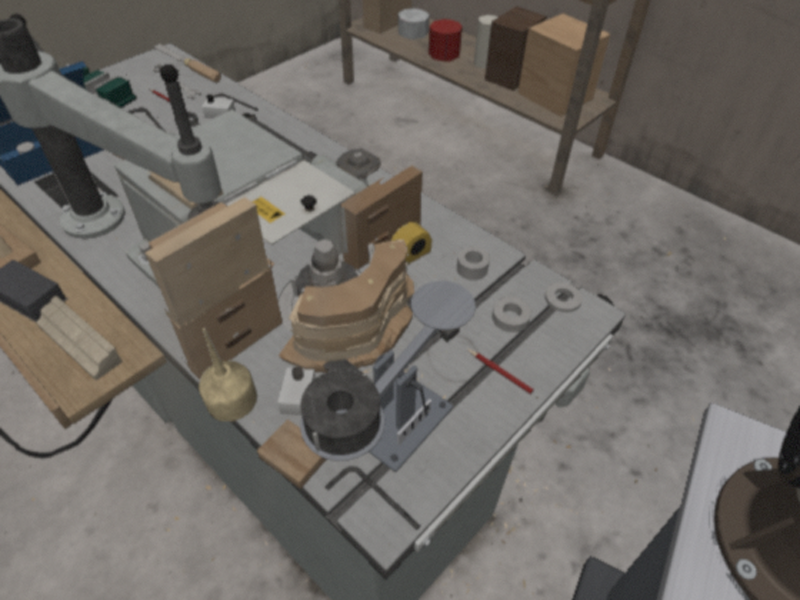

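View pics/top0.png

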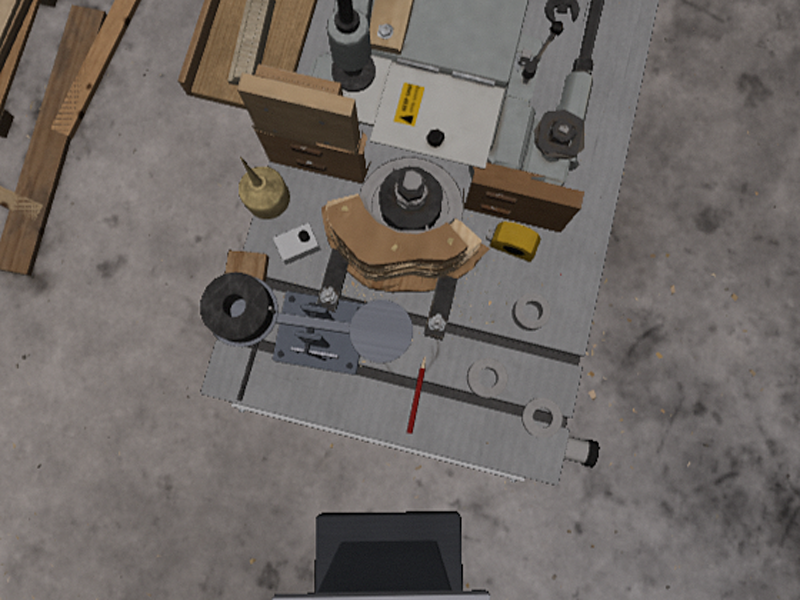

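The scene picture shows the left (block) pan at about (340,430) and the right pan at (443,305), raised. The rings are at (473,262), which looks tallest, (511,313) and (563,295), which looks thinnest. In the top picture the same rings are at (531,312), (487,378) and (543,417), with the right pan at (381,332).

```bash
cat > h.py <<'E'
import numpy as np,cv2,pickle
from scipy.spatial.transform import Rotation as R
def ray(c,u,v):
    K=c["intrinsics"];d=np.array([(u-K[0,2])/K[0,0],-(v-K[1,2])/K[1,1],-1.])
    return np.array(c["eye"]),R.from_euler("xyz",c["orientation"],degrees=True).as_matrix()@d
def at(c,u,v,z):
    e,d=ray(c,u,v);return e+d*(z-e[2])/d[2]
def proj(c,p):
    q=R.from_euler("xyz",c["orientation"],degrees=True).as_matrix().T@(np.array(p)-c["eye"])
    K=c["intrinsics"];return K[0,0]*q[0]/-q[2]+K[0,2],K[1,1]*-q[1]/-q[2]+K[1,2]
def tri(c1,p1,c2,p2):
    a,d=ray(c1,*p1);b,e=ray(c2,*p2)
    t=np.linalg.lstsq(np.c_[d,-e],b-a,rcond=None)[0]
    return (a+d*t[0]+b+e*t[1])/2,np.linalg.norm(a+d*t[0]-b-e*t[1])
E
python3 - <<'E'
from h import *
d=pickle.load(open("c0.pkl","rb"))
S,T=d["scene"],d["top"]
f=1/1.42857
for n,s,t in(("A",(473,257),(531,312)),("B",(511,310),(487,378)),("C",(563,294),(543,417)),("pan",(443,305),(381,332))):
    s=np.array(s)*f-.15;t=np.array(t)*f-.15
    print(n,tri(S,s,T,t),at(T,*t,.02))
a=cv2.resize(d["scene"]["pixels"][165:265,290:430,::-1],None,fx=4,fy=4,interpolation=cv2.INTER_CUBIC)[:,:560]
b=cv2.resize(d["top"]["pixels"][200:310,235:415,::-1],None,fx=3.5,fy=3.5,interpolation=cv2.INTER_CUBIC)
b=cv2.resize(d["top"]["pixels"][205:305,240:420,::-1],None,fx=4.2,fy=4.2,interpolation=cv2.INTER_CUBIC)
cv2.imwrite("pics/crA.png",a);cv2.imwrite("pics/crB.png",b)
E
```

```text
A (array([ 0.56181351, -0.23076531,  0.03389138]), np.float64(0.004199439445258106)) [ 0.56187457 -0.23402481  0.02      ]
B (array([ 0.46428213, -0.16275528,  0.02082593]), np.float64(0.0037415143289743513)) [ 0.46248827 -0.16321265  0.02      ]
C (array([ 0.40482199, -0.24640915,  0.01060599]), np.float64(0.0028095388117487328)) [ 0.40347021 -0.24462659  0.02      ]
pan (array([ 0.51853447, -0.00756829,  0.15595959]), np.float64(0.0027397893974208287)) [ 0.53430456 -0.00467774  0.02      ]
```

View pics/crA.png

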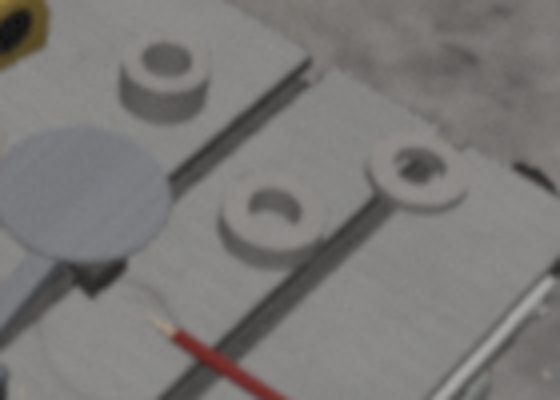

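View pics/crB.png

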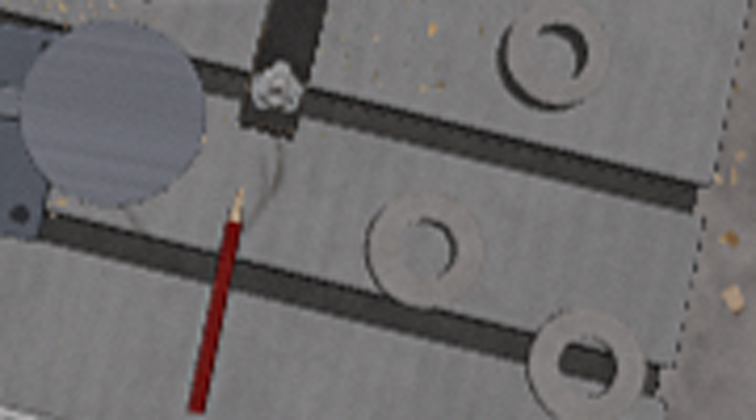

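In the crops, the top-face centres (crop A / crop B) are: tall ring (165,63) / (558,53), mid ring (272,218) / (427,248), thin ring (417,170) / (587,366), right pan (83,192) / (113,112).

Run:
```python
from h import *
d=pickle.load(open("c0.pkl","rb"))
S,T=d["scene"],d["top"]
for n,a,b,z in(("tall",(165,63),(558,53),.031),("mid",(272,218),(427,248),.021),("thin",(417,170),(587,366),.0105),("pan",(83,192),(113,112),.159)):
    s=np.array(a)/4+(290,165)-.4;t=np.array(b)/4.2+(240,205)-.4
    print(n,tri(S,s,T,t),at(T,*t,z)[:2],at(S,*s,z)[:2])
f=.7
for n,s,t in(("blk",(341,397),(237,307)),("wood",(405,243),(460,222)),("woodL",(300,305),(325,205)),("board",(418,172),(583,190))):
    print(n,tri(S,np.array(s)*f-.15,T,np.array(t)*f-.15),at(T,*(np.array(t)*f-.15),.161))
```

```text
tall (array([ 0.56398461, -0.23416199,  0.02832731]), np.float64(0.0023437211689584184)) [ 0.56241477 -0.2338499 ] [ 0.56425856 -0.23136385]
mid (array([ 0.46517215, -0.16562547,  0.01017539]), np.float64(0.0008750310045012463)) [ 0.4641312  -0.16424811] [ 0.4634765  -0.15604556]
thin (array([ 0.40444189, -0.24616799,  0.00611203]), np.float64(0.0020032521847380665)) [ 0.403469   -0.24539552] [ 0.40491975 -0.24167515]
pan (array([ 0.51909784, -0.00780257,  0.15796887]), np.float64(0.0006168137236517706)) [ 0.51866349 -0.00789975] [ 0.51906347 -0.0069059 ]
blk (array([0.55429846, 0.18063119, 0.16422573]), np.float64(0.005412131078282771)) [0.55221462 0.18048761 0.161     ]
wood (array([ 0.65741696, -0.12331395,  0.11919623]), np.float64(0.03693922977198111)) [ 0.66383693 -0.11549183  0.161     ]
woodL (array([0.69727072, 0.06818094, 0.13366753]), np.float64(0.0029409245825701316)) [0.68984301 0.0657284  0.161     ]
board (array([ 0.71542019, -0.29938819,  0.11223795]), np.float64(0.015660275905496644)) [ 0.70659286 -0.28361656  0.161     ]
```

```bash
cat > go.py <<'E'
import sys,numpy as np
from plant import sensors
def show(*wps):
    "wps: (x,y,z[,yaw]) world -> tool shift, spin"
    s=sensors.get_state();p=s["tcp_pos"];y=np.radians(s["eef_rot"][2])
    print("t",round(s["time_s"],2),p.round(4),s["eef_rot"].round(2),"w",round(s["gripper_width"],4),"F",s["contact_force"].round(1))
    for w in wps:
        d=np.array(w[:3])-p
        sp=(y-np.radians(w[3]) if len(w)>3 else 0)
        print(w,"->",round(np.cos(y)*d[0]+np.sin(y)*d[1],4),round(np.sin(y)*d[0]-np.cos(y)*d[1],4),round(-d[2],4),"spin",round((sp+np.pi)%(2*np.pi)-np.pi,4))
if __name__=="__main__": show(*[tuple(map(float,a.split(","))) for a in sys.argv[1:]])
E
python3 go.py .42,.35,.25,-100 .53,0,.25,-100
```

```text
t 0.1 [0.2268 0.6353 0.2447] [ 1.7992e+02 -1.0000e-02 -1.9650e+01] w 0.0876 F [ 0.1 -0.6  0.8]
(0.42, 0.35, 0.25, -100.0) -> 0.2779 0.2038 -0.0053 spin 1.4024
(0.53, 0.0, 0.25, -100.0) -> 0.4992 0.4964 -0.0053 spin 1.4024
```

Request:
{"fn": "drive_tool", "kwargs": {
  "rows": [
    {"x": 0.278,"y": 0.204,"z": -0.01,"spin": 1.402,"fingers": 1},
    {"x": 0.278,"y": 0.204,"z": -0.01,"spin": 1.402,"fingers": 1},
    {"x": 0.278,"y": 0.204,"z": -0.01,"spin": 1.402,"fingers": 1},
    {"x": 0.278,"y": 0.204,"z": -0.01,"spin": 1.402,"fingers": 1},
    {"x": 0.278,"y": 0.204,"z": -0.01,"spin": 1.402,"fingers": 1},
    {"x": 0.499,"y": 0.496,"z": -0.01,"spin": 1.402,"fingers": 1},
    {"x": 0.499,"y": 0.496,"z": -0.01,"spin": 1.402,"fingers": 1},
    {"x": 0.499,"y": 0.496,"z": -0.01,"spin": 1.402,"fingers": 1},
    {"x": 0.499,"y": 0.496,"z": -0.01,"spin": 1.402,"fingers": 1},
    {"x": 0.499,"y": 0.496,"z": -0.01,"spin": 1.402,"fingers": 1}
  ],
  "newtons": 20
}}

```text
time_s: 1.35
tcp_pos: [0.5029, 0.0792, 0.2554]
eef_rot: [-180.0, 0.0, -100.0]
contact_force: [1.0, 0.6, 0.6]
gripper_width: 0.0879
gripper_force: 0.0
```

```bash
python3 go.py .5632,-.2335,.15,-100 .5632,-.2335,.06,-100
```

```text
t 1.35 [0.5029 0.0792 0.2554] [-1.7999e+02  1.0000e-02 -9.9950e+01] w 0.0879 F [1.  0.6 0.6]
(0.5632, -0.2335, 0.15, -100.0) -> 0.2976 -0.1134 0.1054 spin 0.0008
(0.5632, -0.2335, 0.06, -100.0) -> 0.2976 -0.1134 0.1954 spin 0.0008
```

Request:
{"fn": "drive_tool", "kwargs": {
  "rows": [
    {"x": 0.298,"y": -0.113,"z": 0,"fingers": 1},
    {"x": 0.298,"y": -0.113,"z": 0,"fingers": 1},
    {"x": 0.298,"y": -0.113,"z": 0,"fingers": 1},
    {"x": 0.298,"y": -0.113,"z": 0.0,"fingers": 1},
    {"x": 0.298,"y": -0.113,"z": 0.1,"fingers": 1},
    {"x": 0.298,"y": -0.113,"z": 0.1,"fingers": 1},
    {"x": 0.298,"y": -0.113,"z": 0.1,"fingers": 1},
    {"x": 0.298,"y": -0.113,"z": 0.1,"fingers": 1}
  ]
}}

```text
invalid input
```

```bash
python3 go.py .5632,-.2335,.027,-100
python3 - <<'E'
from plant import sensors,cams
import cv2,pickle
s=sensors.get_state();c=cams.capture("wrist");pickle.dump((s,c),open("w1.pkl","wb"))
print(c["T_tool_cam"],c["intrinsics"])
cv2.imwrite("pics/w1.png",c["pixels"][:,:,::-1])
E
```

```text
t 1.35 [0.5029 0.0792 0.2554] [-1.7999e+02  1.0000e-02 -9.9950e+01] w 0.0879 F [1.  0.6 0.6]
(0.5632, -0.2335, 0.027, -100.0) -> 0.2976 -0.1134 0.2284 spin 0.0008
[[ 2.17490201e-04  9.66932089e-01  2.55033895e-01  6.91570433e-02]
 [ 9.99999216e-01  1.04190044e-04 -1.24781346e-03  5.01517827e-04]
 [-1.23312287e-03  2.55033966e-01 -9.66931309e-01 -1.39415648e-01]
 [ 0.00000000e+00  0.00000000e+00  0.00000000e+00  1.00000000e+00]] [[325.1922621    0.         277.0621831 ]
 [  0.         325.1922621  206.11115802]
 [  0.           0.           1.        ]]
```

View pics/w1.png

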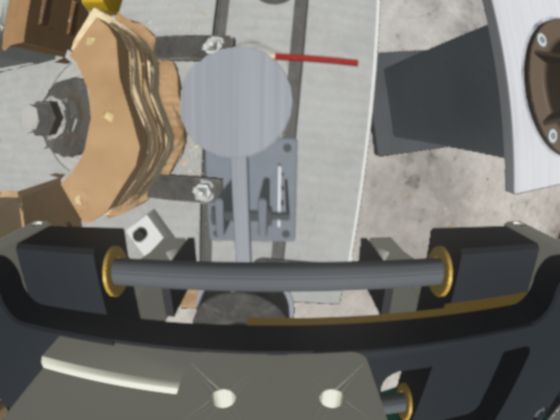

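The wrist image shows the pan at (237,102), with the tool above the stand. The move was refused, probably because its rows had no spin field, so I'll send it again with spin included.

Request:
{"fn": "drive_tool", "kwargs": {
  "rows": [
    {"x": 0.298,"y": -0.113,"z": 0,"spin": 0,"fingers": 1},
    {"x": 0.298,"y": -0.113,"z": 0,"spin": 0,"fingers": 1},
    {"x": 0.298,"y": -0.113,"z": 0,"spin": 0,"fingers": 1},
    {"x": 0.298,"y": -0.113,"z": 0,"spin": 0,"fingers": 1},
    {"x": 0.298,"y": -0.113,"z": 0.1,"spin": 0,"fingers": 1},
    {"x": 0.298,"y": -0.113,"z": 0.1,"spin": 0,"fingers": 1},
    {"x": 0.298,"y": -0.113,"z": 0.1,"spin": 0,"fingers": 1},
    {"x": 0.298,"y": -0.113,"z": 0.1,"spin": 0,"fingers": 1}
  ],
  "newtons": 20
}}

```text
time_s: 2.4
tcp_pos: [0.5627, -0.2319, 0.1556]
eef_rot: [180.0, -0.0, -100.0]
contact_force: [1.3, 0.8, 0.0]
gripper_width: 0.0872
gripper_force: 0.0
```

```bash
python3 go.py .5632,-.2335,.027,-100
python3 - <<'E'
from plant import sensors,cams
import cv2,pickle
s=sensors.get_state();c=cams.capture("wrist");pickle.dump((s,c),open("w2.pkl","wb"))
cv2.imwrite("pics/w2.png",c["pixels"][:,:,::-1])
E
```

```text
t 2.4 [ 0.5627 -0.2319  0.1556] [ 1.7999e+02 -2.0000e-02 -9.9980e+01] w 0.0872 F [1.3 0.8 0. ]
(0.5632, -0.2335, 0.027, -100.0) -> 0.0014 -0.0008 0.1286 spin 0.0003
```

View pics/w2.png

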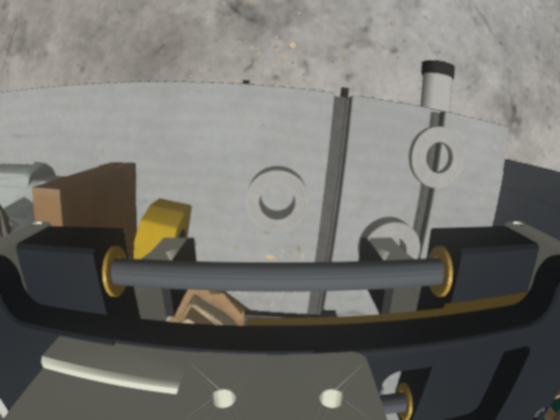

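The wrist image shows the tall ring's top at about (277,196), the thin ring at (438,157), and the mid ring partly hidden near (391,245). The left finger passes the tape without touching it. I'll check the tall and thin positions against this view.

```bash
cat >> h.py <<'E'
def wat(s,c,u,v,z):
    K=c["intrinsics"];dx,dy=u-K[0,2],v-K[1,2];r=np.hypot(dx,dy);th=r/K[0,0]
    d=np.array([np.sin(th)*dx/r,-np.sin(th)*dy/r,-np.cos(th)])
    M=np.array(c["T_tool_cam"]);Rw=R.from_euler("xyz",s["eef_rot"],degrees=True).as_matrix()
    e=s["tcp_pos"]+Rw@M[:3,3];d=Rw@M[:3,:3]@d
    return e+d*(z-e[2])/d[2]
E
python3 - <<'E'
from h import *
s,c=pickle.load(open("w2.pkl","rb"))
print(wat(s,c,277,196,.031),wat(s,c,438,157,.0105),wat(s,c,391,247,.021))
s,c=pickle.load(open("w1.pkl","rb"));print(wat(s,c,237,102,.159))
E
```

```text
[ 0.56044911 -0.23996085  0.031     ] [ 0.40318549 -0.24713313  0.0105    ] [ 0.46297976 -0.17059589  0.021     ]
[ 0.51589183 -0.0085365   0.159     ]
```

Request:
{"fn": "drive_tool", "kwargs": {
  "rows": [
    {"x": 0.004,"y": 0,"z": 0.06,"spin": 0,"fingers": 1},
    {"x": 0.004,"y": 0,"z": 0.1,"spin": 0,"fingers": 1},
    {"x": 0.004,"y": 0,"z": 0.128,"spin": 0,"fingers": 1},
    {"x": 0.004,"y": 0,"z": 0.128,"spin": 0,"fingers": 1},
    {"x": 0.004,"y": 0,"z": 0.128,"spin": 0,"fingers": -1},
    {"x": 0.004,"y": 0,"z": 0.128,"spin": 0,"fingers": -1},
    {"x": 0.004,"y": 0,"z": 0.128,"spin": 0,"fingers": -1},
    {"x": 0.004,"y": 0,"z": 0.128,"spin": 0,"fingers": -1},
    {"x": 0.004,"y": 0,"z": 0.128,"spin": 0,"fingers": -1}
  ],
  "newtons": 20
}}

```text
time_s: 3.58
tcp_pos: [0.5621, -0.2359, 0.028]
eef_rot: [-180.0, -0.0, -100.0]
contact_force: [-1.5, 1.4, 5.8]
gripper_width: 0.0534
gripper_force: 20.0
```

```bash
python3 go.py .5632,-.2335,.24,-100 .518,-.008,.24,-100
```

```text
t 3.58 [ 0.5621 -0.2359  0.028 ] [-179.95   -0.    -99.97] w 0.0534 F [-1.5  1.4  5.8]
(0.5632, -0.2335, 0.24, -100.0) -> -0.0025 -0.0007 -0.212 spin 0.0006
(0.518, -0.008, 0.24, -100.0) -> -0.2168 0.0828 -0.212 spin 0.0006
```

Request:
{"fn": "drive_tool", "kwargs": {
  "rows": [
    {"x": 0,"y": 0,"z": -0.06,"spin": 0,"fingers": -1},
    {"x": 0,"y": 0,"z": -0.12,"spin": 0,"fingers": -1},
    {"x": 0,"y": 0,"z": -0.18,"spin": 0,"fingers": -1},
    {"x": -0.04,"y": 0.015,"z": -0.21,"spin": 0,"fingers": -1},
    {"x": -0.1,"y": 0.038,"z": -0.21,"spin": 0,"fingers": -1},
    {"x": -0.15,"y": 0.057,"z": -0.21,"spin": 0,"fingers": -1},
    {"x": -0.2,"y": 0.077,"z": -0.21,"spin": 0,"fingers": -1},
    {"x": -0.217,"y": 0.083,"z": -0.2,"spin": 0,"fingers": -1},
    {"x": -0.217,"y": 0.083,"z": -0.185,"spin": 0,"fingers": -1},
    {"x": -0.217,"y": 0.083,"z": -0.185,"spin": 0,"fingers": -1}
  ]
}}

```text
time_s: 4.82
tcp_pos: [0.5165, -0.0086, 0.2103]
eef_rot: [179.8, -0.1, -100.0]
contact_force: [0.2, 0.2, -2.7]
gripper_width: 0.0533
gripper_force: 20.0
```

```bash
python3 go.py .518,-.008,.186,-100
python3 - <<'E'
from plant import sensors,cams
import cv2
a=cams.capture("scene")["pixels"][150:290,210:430,::-1];b=cams.capture("top")["pixels"][150:290,150:370,::-1]
cv2.imwrite("pics/p1.png",cv2.resize(cv2.vconcat([a,b]),None,fx=2.1,fy=2.1,interpolation=cv2.INTER_CUBIC))
E
```

```text
t 4.83 [ 0.5165 -0.0086  0.2103] [ 1.7979e+02 -1.0000e-01 -1.0001e+02] w 0.0533 F [ 0.2  0.2 -2.7]
(0.518, -0.008, 0.186, -100.0) -> -0.0008 -0.0014 0.0243 spin -0.0001
```

View pics/p1.png

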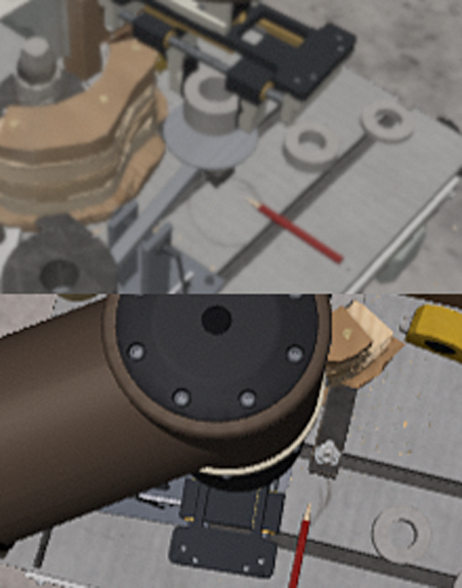

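The tall ring hangs over the pan disc in the scene view, about centred, and the other rings have not moved. I'll lower it slowly.

Request:
{"fn": "drive_tool", "kwargs": {
  "rows": [
    {"x": 0,"y": -0.001,"z": 0.008,"spin": 0,"fingers": -1},
    {"x": 0,"y": -0.001,"z": 0.014,"spin": 0,"fingers": -1},
    {"x": 0,"y": -0.001,"z": 0.018,"spin": 0,"fingers": -1},
    {"x": 0,"y": -0.001,"z": 0.02,"spin": 0,"fingers": -1},
    {"x": 0,"y": -0.001,"z": 0.022,"spin": 0,"fingers": -1},
    {"x": 0,"y": -0.001,"z": 0.023,"spin": 0,"fingers": -1},
    {"x": 0,"y": -0.001,"z": 0.024,"spin": 0,"fingers": -1},
    {"x": 0,"y": -0.001,"z": 0.025,"spin": 0,"fingers": -1},
    {"x": 0,"y": -0.001,"z": 0.025,"spin": 0,"fingers": -1}
  ]
}}

```text
time_s: 6.05
tcp_pos: [0.5185, -0.0079, 0.1873]
eef_rot: [180.0, -0.0, -100.0]
contact_force: [-0.4, 0.1, -3.3]
gripper_width: 0.0533
gripper_force: 20.0
```

Request:
{"fn": "drive_tool", "kwargs": {
  "rows": [
    {"x": 0,"y": 0,"z": 0.001,"spin": 0,"fingers": -1},
    {"x": 0,"y": 0,"z": 0.002,"spin": 0,"fingers": -1},
    {"x": 0,"y": 0,"z": 0.003,"spin": 0,"fingers": -1},
    {"x": 0,"y": 0,"z": 0.003,"spin": 0,"fingers": -1}
  ]
}}

```text
time_s: 6.55
tcp_pos: [0.5186, -0.0079, 0.1843]
eef_rot: [180.0, -0.0, -100.0]
contact_force: [-0.1, -0.4, -2.5]
gripper_width: 0.0529
gripper_force: 20.0
```

Request:
{"fn": "drive_tool", "kwargs": {
  "rows": [
    {"x": 0,"y": 0,"z": 0.001,"spin": 0,"fingers": -1},
    {"x": 0,"y": 0,"z": 0.002,"spin": 0,"fingers": -1},
    {"x": 0,"y": 0,"z": 0.002,"spin": 0,"fingers": -1}
  ]
}}

```text
time_s: 6.92
tcp_pos: [0.5186, -0.0079, 0.1823]
eef_rot: [180.0, -0.0, -100.0]
contact_force: [-0.3, 0.8, -2.6]
gripper_width: 0.0532
gripper_force: 20.0
```

Request:
{"fn": "drive_tool", "kwargs": {
  "rows": [
    {"x": 0,"y": 0,"z": 0.001,"spin": 0,"fingers": -1},
    {"x": 0,"y": 0,"z": 0.002,"spin": 0,"fingers": -1},
    {"x": 0,"y": 0,"z": 0.003,"spin": 0,"fingers": -1},
    {"x": 0,"y": 0,"z": 0.003,"spin": 0,"fingers": -1}
  ]
}}

```text
time_s: 7.42
tcp_pos: [0.5186, -0.0079, 0.1793]
eef_rot: [180.0, -0.0, -100.0]
contact_force: [-0.6, 0.5, -2.3]
gripper_width: 0.053
gripper_force: 20.0
```

Run:
```python
from plant import cams
import cv2,pickle
from h import *
c=cams.capture("scene");a=c["pixels"]
d=pickle.load(open("c0.pkl","rb"))["scene"]["pixels"]
# load block region shift
p=a[245:330,200:280];q=d[235:340,190:290]
m=cv2.matchTemplate(q,p,cv2.TM_CCOEFF_NORMED);print(cv2.minMaxLoc(m))
# what a 5 mm rise would look like
print(proj(c,(.553,.18,.161)),proj(c,(.553,.18,.166)))
```

```text
(0.2681311368942261, 0.9641409516334534, (20, 20), (10, 11))
(np.float64(241.15500335097903), np.float64(279.38222354537396)) (np.float64(240.98142041385097), np.float64(277.67733168443397))
```

The template match shows the block rising about 1 px (3 mm). So the ring is already on the pan and the beam yields. If I lower the ring towards level, the wrist force will give the load's weight.

Request:
{"fn": "drive_tool", "kwargs": {
  "rows": [
    {"x": 0,"y": 0,"z": 0.002,"spin": 0,"fingers": -1},
    {"x": 0,"y": 0,"z": 0.004,"spin": 0,"fingers": -1},
    {"x": 0,"y": 0,"z": 0.006,"spin": 0,"fingers": -1},
    {"x": 0,"y": 0,"z": 0.008,"spin": 0,"fingers": -1},
    {"x": 0,"y": 0,"z": 0.01,"spin": 0,"fingers": -1},
    {"x": 0,"y": 0,"z": 0.012,"spin": 0,"fingers": -1},
    {"x": 0,"y": 0,"z": 0.014,"spin": 0,"fingers": -1},
    {"x": 0,"y": 0,"z": 0.014,"spin": 0,"fingers": -1},
    {"x": 0,"y": 0,"z": 0.014,"spin": 0,"fingers": -1}
  ]
}}

```text
time_s: 8.6
tcp_pos: [0.5186, -0.0078, 0.1654]
eef_rot: [180.0, 0.0, -100.0]
contact_force: [-0.3, -1.7, -0.1]
gripper_width: 0.0529
gripper_force: 20.0
```

Run:
```python
from plant import cams,sensors
import cv2,pickle
from h import *
F=[]
for i in range(8):
    c=cams.capture("scene");F.append(sensors.get_state()["contact_force"])
F=np.array(F);print(F.mean(0),F.std(0),sensors.get_state()["tcp_pos"])
a=c["pixels"];d=pickle.load(open("c0.pkl","rb"))["scene"]["pixels"]
f=lambda i,x0,x1,y0,y1:cv2.resize(i[y0:y1,x0:x1],None,fx=4,fy=4,interpolation=cv2.INTER_CUBIC)
m=cv2.matchTemplate(f(d,195,290,235,330),f(a,212,265,245,300),cv2.TM_CCOEFF_NORMED);v=cv2.minMaxLoc(m);print(v[1],(v[3][0]-68)/4,(v[3][1]-40)/4)
for z in(.161,.171,.181):print(proj(c,(.553,.18,z)))
```

```text
[-0.69210683 -1.0194817  -0.98244607] [0.39678845 0.66196415 0.7383305 ] [ 0.51857104 -0.00785678  0.16538829]
0.7584801912307739 1.25 6.0
(np.float64(241.15500335097903), np.float64(279.38222354537396))
(np.float64(240.8059761164574), np.float64(275.9541579691861))
(np.float64(240.44938238461162), np.float64(272.45177598887966))
```

```bash
python3 - <<'E'
from plant import cams,sensors
import numpy as np
F=[]
for i in range(30):
    cams.capture("top");F.append(sensors.get_state()["contact_force"][2])
print(np.mean(F),np.std(F))
E
python3 go.py .518,-.008,.24,-100 .56,-.235,.24,-100
```

```text
-0.8848694732100569 0.4086474447133146
t 10.5 [ 0.5186 -0.0079  0.1654] [-180.      0.    -99.97] w 0.0535 F [-0.6 -0.3 -0.9]
(0.518, -0.008, 0.24, -100.0) -> 0.0002 0.0005 -0.0746 spin 0.0005
(0.56, -0.235, 0.24, -100.0) -> 0.2165 -0.0801 -0.0746 spin 0.0005
```

Request:
{"fn": "drive_tool", "kwargs": {
  "rows": [
    {"x": 0,"y": 0,"z": -0.02,"spin": 0,"fingers": -1},
    {"x": 0,"y": 0,"z": -0.05,"spin": 0,"fingers": -1},
    {"x": 0,"y": 0,"z": -0.07,"spin": 0,"fingers": -1},
    {"x": 0,"y": 0,"z": -0.07,"spin": 0,"fingers": -1},
    {"x": 0,"y": 0,"z": -0.07,"spin": 0,"fingers": -1}
  ]
}}

```text
time_s: 11.12
tcp_pos: [0.5179, -0.0078, 0.2342]
eef_rot: [179.9, -0.0, -100.0]
contact_force: [0.0, -0.2, -3.6]
gripper_width: 0.0533
gripper_force: 20.0
```

```bash
python3 - <<'E'
from plant import cams,sensors
import numpy as np
F=[]
for i in range(30):
    cams.capture("top");F.append(sensors.get_state()["contact_force"][2])
print(np.mean(F),np.std(F))
E
python3 go.py .518,-.008,.24,-100 .5632,-.236,.24,-100
```

```text
-2.895050859010147 0.49860750639747775
t 12.62 [ 0.5186 -0.0079  0.2354] [180.    -0.   -99.97] w 0.0535 F [-0.2 -0.9 -2.4]
(0.518, -0.008, 0.24, -100.0) -> 0.0002 0.0005 -0.0046 spin 0.0005
(0.5632, -0.236, 0.24, -100.0) -> 0.2169 -0.0835 -0.0046 spin 0.0005
```

The load weighs about 2.0 N at a slight negative tilt, so roughly 225 g. The mid ring is the one needed. I'll put the tall ring back where it was.

Request:
{"fn": "drive_tool", "kwargs": {
  "rows": [
    {"x": 0.06,"y": -0.023,"z": 0,"spin": 0,"fingers": -1},
    {"x": 0.115,"y": -0.045,"z": 0,"spin": 0,"fingers": -1},
    {"x": 0.17,"y": -0.066,"z": 0,"spin": 0,"fingers": -1},
    {"x": 0.217,"y": -0.083,"z": 0.03,"spin": 0,"fingers": -1},
    {"x": 0.217,"y": -0.083,"z": 0.09,"spin": 0,"fingers": -1},
    {"x": 0.217,"y": -0.083,"z": 0.15,"spin": 0,"fingers": -1},
    {"x": 0.217,"y": -0.083,"z": 0.19,"spin": 0,"fingers": -1},
    {"x": 0.217,"y": -0.083,"z": 0.202,"spin": 0,"fingers": -1},
    {"x": 0.217,"y": -0.083,"z": 0.206,"spin": 0,"fingers": -1},
    {"x": 0.217,"y": -0.083,"z": 0.206,"spin": 0,"fingers": -1}
  ]
}}

```text
time_s: 13.88
tcp_pos: [0.564, -0.2361, 0.0309]
eef_rot: [-179.9, -0.0, -99.9]
contact_force: [-0.6, -0.1, -2.5]
gripper_width: 0.0533
gripper_force: 20.0
```

Request:
{"fn": "drive_tool", "kwargs": {
  "rows": [
    {"x": 0,"y": 0,"z": 0.001,"spin": 0,"fingers": -1},
    {"x": 0,"y": 0,"z": 0.001,"spin": 0,"fingers": 1},
    {"x": 0,"y": 0,"z": 0.001,"spin": 0,"fingers": 1},
    {"x": 0,"y": 0,"z": 0.001,"spin": 0,"fingers": 1},
    {"x": 0,"y": 0,"z": 0.001,"spin": 0,"fingers": 1},
    {"x": 0,"y": 0,"z": -0.03,"spin": 0,"fingers": 1},
    {"x": 0,"y": 0,"z": -0.07,"spin": 0,"fingers": 1},
    {"x": 0,"y": 0,"z": -0.1,"spin": 0,"fingers": 1},
    {"x": 0,"y": 0,"z": -0.1,"spin": 0,"fingers": 1}
  ]
}}

```text
time_s: 15.0
tcp_pos: [0.5644, -0.2363, 0.1323]
eef_rot: [-179.7, -0.0, -99.9]
contact_force: [-0.3, 0.1, -1.0]
gripper_width: 0.0877
gripper_force: 0.0
```

```bash
python3 go.py .4635,-.165,.12,-100
```

```text
t 15.0 [ 0.5644 -0.2363  0.1323] [-179.7    -0.    -99.95] w 0.0877 F [-0.3  0.1 -1. ]
(0.4635, -0.165, 0.12, -100.0) -> -0.0528 0.1117 0.0123 spin 0.0009
```

Request:
{"fn": "drive_tool", "kwargs": {
  "rows": [
    {"x": -0.026,"y": 0.056,"z": 0,"spin": 0,"fingers": 1},
    {"x": -0.053,"y": 0.112,"z": 0,"spin": 0,"fingers": 1},
    {"x": -0.053,"y": 0.112,"z": 0.02,"spin": 0,"fingers": 1},
    {"x": -0.053,"y": 0.112,"z": 0.07,"spin": 0,"fingers": 1},
    {"x": -0.053,"y": 0.112,"z": 0.1,"spin": 0,"fingers": 1},
    {"x": -0.053,"y": 0.112,"z": 0.107,"spin": 0,"fingers": 1},
    {"x": -0.053,"y": 0.112,"z": 0.107,"spin": 0,"fingers": -1},
    {"x": -0.053,"y": 0.112,"z": 0.107,"spin": 0,"fingers": -1},
    {"x": -0.053,"y": 0.112,"z": 0.107,"spin": 0,"fingers": -1},
    {"x": -0.053,"y": 0.112,"z": 0.107,"spin": 0,"fingers": -1}
  ]
}}

```text
time_s: 16.25
tcp_pos: [0.4623, -0.1644, 0.0232]
eef_rot: [-179.9, 0.0, -100.0]
contact_force: [-0.2, 0.5, 4.5]
gripper_width: 0.0581
gripper_force: 20.0
```

Request:
{"fn": "drive_tool", "kwargs": {
  "rows": [
    {"x": 0,"y": 0,"z": 0,"spin": 0,"fingers": -1},
    {"x": 0,"y": 0,"z": 0,"spin": 0,"fingers": -1}
  ]
}}

```text
time_s: 16.5
tcp_pos: [0.4623, -0.1644, 0.0232]
eef_rot: [-179.9, 0.0, -100.0]
contact_force: [-1.6, 0.1, 6.3]
gripper_width: 0.0582
gripper_force: 20.0
```

```bash
python3 go.py .518,-.008,.235,-100
```

```text
t 16.5 [ 0.4623 -0.1644  0.0232] [-1.799e+02  1.000e-02 -9.995e+01] w 0.0582 F [-1.6  0.1  6.3]
(0.518, -0.008, 0.235, -100.0) -> -0.1637 -0.0278 -0.2118 spin 0.0008
```

Request:
{"fn": "drive_tool", "kwargs": {
  "rows": [
    {"x": 0,"y": 0,"z": -0.03,"spin": 0,"fingers": -1},
    {"x": 0,"y": 0,"z": -0.08,"spin": 0,"fingers": -1},
    {"x": 0,"y": 0,"z": -0.14,"spin": 0,"fingers": -1},
    {"x": 0,"y": 0,"z": -0.192,"spin": 0,"fingers": -1},
    {"x": -0.04,"y": -0.007,"z": -0.192,"spin": 0,"fingers": -1},
    {"x": -0.09,"y": -0.015,"z": -0.192,"spin": 0,"fingers": -1},
    {"x": -0.14,"y": -0.024,"z": -0.192,"spin": 0,"fingers": -1},
    {"x": -0.164,"y": -0.028,"z": -0.187,"spin": 0,"fingers": -1},
    {"x": -0.164,"y": -0.028,"z": -0.182,"spin": 0,"fingers": -1},
    {"x": -0.164,"y": -0.028,"z": -0.182,"spin": 0,"fingers": -1}
  ]
}}

```text
time_s: 17.75
tcp_pos: [0.5167, -0.008, 0.2036]
eef_rot: [179.9, -0.0, -100.0]
contact_force: [-1.2, 0.3, -2.2]
gripper_width: 0.0579
gripper_force: 20.0
```

```bash
python3 go.py .518,-.008,.182,-100
python3 - <<'E'
from plant import sensors,cams
import cv2,pickle
s=sensors.get_state();c=cams.capture("scene");pickle.dump((s,c),open("s3.pkl","wb"))
cv2.imwrite("pics/p3.png",cv2.resize(c["pixels"][160:240,270:380,::-1],None,fx=6,fy=6,interpolation=cv2.INTER_CUBIC))
E
```

```text
t 17.75 [ 0.5167 -0.008   0.2036] [ 1.799e+02 -4.000e-02 -9.997e+01] w 0.0579 F [-1.2  0.3 -2.2]
(0.518, -0.008, 0.182, -100.0) -> -0.0003 -0.0013 0.0216 spin 0.0006
```

View pics/p3.png

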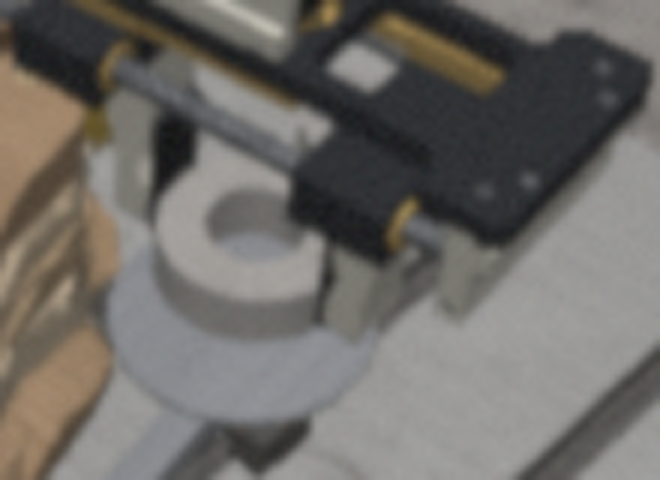

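The mid ring hangs level over the pan, with its hole centre near crop (260,228). I'll work out how far it sits from the TCP.

Run:
```python
from h import *
s,c=pickle.load(open("s3.pkl","rb"))
for u,v in((258,225),(262,232)):print(at(c,270+u/6-.4,160+v/6-.4,.2014))
for x,y in ((.5185,-.008),(.520,.007)): print((np.array(proj(c,(x,y,.2014)))-(270,160)+.4)*6)
```

```text
[ 0.51755517 -0.00685335  0.2014    ]
[ 0.5152739  -0.00484618  0.2014    ]
[256.81048552 221.441546  ]
[230.02757634 251.82145444]
```

Request:
{"fn": "drive_tool", "kwargs": {
  "rows": [
    {"x": 0,"y": -0.001,"z": 0.01,"spin": 0,"fingers": -1},
    {"x": 0,"y": -0.001,"z": 0.015,"spin": 0,"fingers": -1},
    {"x": 0,"y": -0.001,"z": 0.018,"spin": 0,"fingers": -1},
    {"x": 0,"y": -0.001,"z": 0.02,"spin": 0,"fingers": -1},
    {"x": 0,"y": -0.001,"z": 0.022,"spin": 0,"fingers": -1},
    {"x": 0,"y": -0.001,"z": 0.024,"spin": 0,"fingers": -1},
    {"x": 0,"y": -0.001,"z": 0.026,"spin": 0,"fingers": -1},
    {"x": 0,"y": -0.001,"z": 0.028,"spin": 0,"fingers": -1},
    {"x": 0,"y": -0.001,"z": 0.03,"spin": 0,"fingers": -1},
    {"x": 0,"y": -0.001,"z": 0.032,"spin": 0,"fingers": -1}
  ]
}}

```text
time_s: 19.05
tcp_pos: [0.5186, -0.0079, 0.1723]
eef_rot: [-180.0, -0.0, -100.0]
contact_force: [0.5, -1.0, -0.7]
gripper_width: 0.0579
gripper_force: 20.0
```

Request:
{"fn": "drive_tool", "kwargs": {
  "rows": [
    {"x": 0,"y": 0,"z": 0.002,"spin": 0,"fingers": -1},
    {"x": 0,"y": 0,"z": 0.004,"spin": 0,"fingers": -1},
    {"x": 0,"y": 0,"z": 0.006,"spin": 0,"fingers": -1},
    {"x": 0,"y": 0,"z": 0.008,"spin": 0,"fingers": -1},
    {"x": 0,"y": 0,"z": 0.01,"spin": 0,"fingers": -1},
    {"x": 0,"y": 0,"z": 0.01,"spin": 0,"fingers": -1},
    {"x": 0,"y": 0,"z": 0.01,"spin": 0,"fingers": -1}
  ]
}}

```text
time_s: 19.92
tcp_pos: [0.5186, -0.0079, 0.1624]
eef_rot: [180.0, 0.0, -100.0]
contact_force: [0.4, -1.0, -0.3]
gripper_width: 0.058
gripper_force: 20.0
```

```bash
cat > chk.py <<'E'
from plant import cams,sensors
import cv2,pickle
from h import *
F=[]
for i in range(10):
    c=cams.capture("scene");F.append(sensors.get_state()["contact_force"][2])
s=sensors.get_state();print("Fz",np.mean(F),s["tcp_pos"],s["time_s"],s["gripper_width"])
pickle.dump((s,c),open("s4.pkl","wb"))
a=c["pixels"];d=pickle.load(open("c0.pkl","rb"))["scene"]["pixels"]
f=lambda i,x0,x1,y0,y1:cv2.resize(i[y0:y1,x0:x1],None,fx=4,fy=4,interpolation=cv2.INTER_CUBIC)
m=cv2.matchTemplate(f(d,195,290,235,330),f(a,212,265,245,300),cv2.TM_CCOEFF_NORMED);v=cv2.minMaxLoc(m);print("block up px",v[1],(v[3][0]-68)/4,(v[3][1]-40)/4,"(level ~6.95)")
E
python3 chk.py
```

```text
Fz -0.15951702873689383 [ 0.5185571  -0.00787795  0.16236862] 20.425 0.057737374593878114
block up px 0.7589858174324036 1.25 5.75 (level ~6.95)
```

The wrist force is near zero, so the pan carries almost all of the ring's weight. I'll release it and back up.

Request:
{"fn": "drive_tool", "kwargs": {
  "rows": [
    {"x": 0,"y": 0,"z": 0,"spin": 0,"fingers": 0.5},
    {"x": 0,"y": 0,"z": 0,"spin": 0,"fingers": 1},
    {"x": 0,"y": 0,"z": 0,"spin": 0,"fingers": 1},
    {"x": 0,"y": 0,"z": 0,"spin": 0,"fingers": 1},
    {"x": 0,"y": 0,"z": -0.01,"spin": 0,"fingers": 1},
    {"x": 0,"y": 0,"z": -0.04,"spin": 0,"fingers": 1},
    {"x": 0,"y": 0,"z": -0.08,"spin": 0,"fingers": 1},
    {"x": 0.03,"y": 0.03,"z": -0.12,"spin": 0,"fingers": 1},
    {"x": 0.08,"y": 0.06,"z": -0.13,"spin": 0,"fingers": 1},
    {"x": 0.12,"y": 0.08,"z": -0.13,"spin": 0,"fingers": 1}
  ]
}}

```text
time_s: 21.68
tcp_pos: [0.4181, -0.1132, 0.2945]
eef_rot: [-179.8, 0.1, -99.9]
contact_force: [0.8, 0.2, -0.8]
gripper_width: 0.0875
gripper_force: 0.0
```

Request:
{"fn": "drive_tool", "kwargs": {
  "rows": [
    {"x": 0.06,"y": 0.0,"z": 0,"spin": 0,"fingers": 1},
    {"x": 0.06,"y": 0.0,"z": 0,"spin": 0,"fingers": 1},
    {"x": 0.06,"y": 0.0,"z": 0,"spin": 0,"fingers": 1},
    {"x": 0.06,"y": 0.0,"z": 0,"spin": 0,"fingers": 1},
    {"x": 0.06,"y": 0.0,"z": 0,"spin": 0,"fingers": 1},
    {"x": 0.06,"y": 0.0,"z": 0,"spin": 0,"fingers": 1}
  ]
}}

```text
time_s: 22.42
tcp_pos: [0.4089, -0.1706, 0.2923]
eef_rot: [180.0, -0.0, -99.9]
contact_force: [-1.3, -0.9, 0.0]
gripper_width: 0.0874
gripper_force: 0.0
```

```bash
python3 chk.py
python3 - <<'E'
import cv2,pickle
s,c=pickle.load(open("s4.pkl","rb"))
cv2.imwrite("pics/p4.png",cv2.resize(c["pixels"][150:340,190:440,::-1],None,fx=3,fy=3,interpolation=cv2.INTER_CUBIC))
E
```

```text
Fz -0.07134272159075512 [ 0.40863156 -0.17134525  0.29239172] 22.925 0.08797677609860859
block up px 0.7587652206420898 1.25 6.0 (level ~6.95)
```

View pics/p4.png

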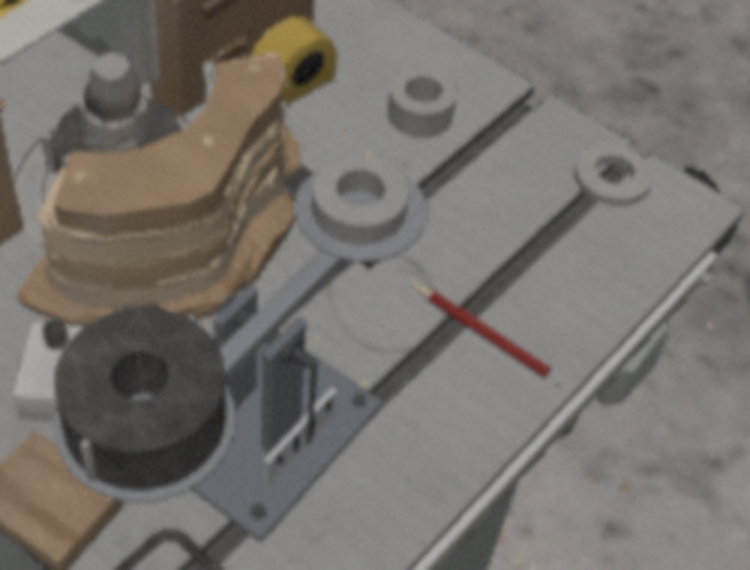

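The mid ring lies flat and centred on the pan at (362,205). The tall ring at (421,103) and the thin ring at (612,174) are on the table, and the beam is near level. I'll cross-check the pan height, then hand in.

Run:
```python
from h import *
s,c=pickle.load(open("s4.pkl","rb"))
print("pan seen (362,206)",[(z,((np.array(proj(c,(.5175,-.009,z)))-(190,150)+.4)*3).round(1)) for z in(.129,.139,.149,.159)])
print("ring top seen (360,188)",[(z,((np.array(proj(c,(.5185,-.008,z)))-(190,150)+.4)*3).round(1)) for z in(.149,.159,.169,.179)])
```

```text
pan seen (362,206) [(0.129, array([362.9, 219.1])), (0.139, array([363.9, 208.8])), (0.149, array([365. , 198.4])), (0.159, array([366. , 187.7]))]
ring top seen (360,188) [(0.149, array([362.8, 198.8])), (0.159, array([363.8, 188.2])), (0.169, array([364.9, 177.3])), (0.179, array([365.9, 166.3]))]
```

The pan comes out at about 0.140–0.141 m and level is 0.139 m. That is a tilt of about -0.02 rad, well inside the band.

```bash
python3 -c "
from plant import r
print(r.close_job())"
```

```text
the job is handed in; nothing more can be done
None
```

I handed the job in at about 23 s with the mid ring flat and centred on the right pan and the beam about 0.02–0.03 rad from level by my camera and force estimates (band ±0.075); the tall and thin rings are on the table and the verdict wasn't shown.

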